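# Set out the parts of a pipe stand on its base plate for tack-welding

### The arm

A 6-joint arm with a two-finger parallel gripper is mounted at the origin on the work surface. World frame = base frame: x ahead of the robot, y to its left, z up, the work surface at z = 0. Lengths are in m, angles in rad, forces in N, time in s.
With the tool pointing down it reaches from about 0.325 to 0.775 m from the base axis. Payload 5.5 kg.
Tool frame: the origin (TCP) lies on the centre line of the jaws, within the pads' length; the fingertips stand 8 mm ahead of it and the grasp point (between the pads) lies 11 mm behind it (arm.tip_extent is the distance from the TCP to the fingertips, in m); z points along the fingers, y is the line along which they close (so a half turn about z gives the same grasp; the last joint's range is limited). The gripper opens to 85 mm and grips with 20 to 120 N. Pads are 22 mm wide; open, the fingers measure 114 mm over their backs; the gripper's body (76 mm by 85 mm) begins 54 mm behind the grasp point. The pads swing forward as they close: fully open they stand 13 mm farther back than shut.
Start: joints at [1.276, 0.091, 1.231, -0, 1.82, -0.057], TCP at [0.141, 0.583, 0.216] pointing down, gripper open.
Joint ranges: [-2.87, 2.87], [-0.86, 2.18], [0.17, 2.46], [-1.51, 4.65], [0.06, 2.69], [-2.65, 2.65]. Speed limits (rad/s): [2.57, 2.57, 3.01, 3.14, 3.14, 3.14].

### API

Orientations are given as a unit quaternion [w, x, y, z].
In Python, from station import arm gives the robot as it stands. The module is installed in compiled form; this text tells all that it offers.
- The arm moves only by the tool jog_arm, never from a script. Its argument "rows" is text: rows parted by semicolons, each of 6 numbers parted by spaces: the shift along the tool's x, y, z as a fraction of full scale, then the turn, a rotation vector about the tool's x, y, z as a fraction of full scale. A call has 1 to 12 rows; each row is the pose to reach, as a shift and turn from the pose commanded when the call began, along the tool's axes at that moment; what a row does not reach only later rows make up. Full scale, the value 1, is 0.8 m for a shift and 45 degrees for a turn. A row lasts 1/12 s, in which the tool goes at most 41.7 mm and 7.16 degrees, less where a joint would pass 70% of its speed; a pose out of reach is approached as far as the arm can. A call with a number of a shift or a turn outside -1 to 1 is refused whole. A call with a gripper value outside its range is refused whole. "jaw" is the opening, from 0 (shut) to 1 (fully open), set as the call begins (left out, the last holds). The fingers move at their own pace and stop on an object; "force" is the grip in N (left out, the last holds). Time passes only in rows, so rows that repeat a pose let the fingers close. It gives the time, the measured TCP pose, the force, the opening and the grip force at its end, in the units of the state.
- arm.sense(): the state, without advancing time (a new reading comes with each control period).
- arm.camera(name): name is "scene" or "top" or "wrist"; returns the picture (420x560x3 uint8, red, green, blue); there is no depth.
- arm.get_calibration(name): a dict with "K" (3x3 intrinsics, pixels), "rvec" (rotation vector, rad) and "tvec" (3), from world to camera coordinates, as OpenCV has them; the wrist camera has in their place "tool_from_camera" (4x4, takes a point from camera to tool coordinates, whose origin is the TCP and whose axes are the flange's). Camera axes: x right, y down, z forward; pixel columns grow to the right and rows downward; lengths in m; the calibration is good to about 2 mm. The wrist camera is an equidistant fisheye: a pixel r from the principal point sees the ray r / f radians off the axis. A picture is of the moment at which its call begins: read the wrist's pose just before it. get_calibration takes no time and is no camera call.
- arm.job_done(): hands the job in; it is judged then, once.
The state is a dict: "time_s": time; "q": joint angles; "joint_vel": joint speeds; "joint_efforts": joint torques, N m; "ee_pos": TCP position; "orientation": TCP orientation; "force": force on the tool from outside, world axes, zero at the start; "torque": the same for the moment, N m; "gripper_width": finger opening in m; "finger_force": force on a finger pad.
Only numpy, scipy, OpenCV 4.12 (cv2) and the standard library are available. Lean on these libraries where they do the work, as an engineer would, in place of code of your own. Each camera call takes 0.05 s, during which the arm holds its last target. There are 200 camera calls.

### The job

Set the four loose steel parts out on the base plate in one straight row along its middle line, ready for tacking: stand the pipe stub midway between the eye lug and the low bolted block, the square tube upright midway between the pipe stub and the eye lug with its sides square to the plate, and the solid round bar upright midway between the pipe stub and the low block. Lay the flange flat and centred on top of the pipe stub. Leave the hammer, the wire brush and the spray can where they are, and finish with everything let go and at rest.

Things in the scene. Friction and masses are not known exactly. Their poses are not given: they have to be found in the camera images.
- base_plate: Dark flat steel base plate fixed to the bench, 90 mm (its x) by 310 mm (its y) by 10 mm thick, lying roughly crosswise in front of the robot. Origin: centre of its underside, on the bench; its top face is 10 mm above that. The row runs along its y axis through its centre.
- eye_lug: Upright steel lug with a rounded top and a round 22 mm eye through it, fixed on the plate's middle line near one end (either end: it changes from start to start). 20 mm along the plate's x, 44 mm along the plate's y, 60 mm tall. Origin: centre of its underside, on the plate's top face, always 126 mm from the plate's centre along the plate's y; its axes are parallel to the plate's.
- low_block: Low steel block with two hexagon bolts on top, fixed on the plate's middle line near the other end from the eye lug. 70 mm along the plate's x, 44 mm along the plate's y, 18 mm tall (25 mm over the bolt heads). Origin: centre of its underside, on the plate's top face, always 126 mm from the plate's centre along the plate's y.
- pipe_stub: Loose short length of steel pipe standing on end on the bench, open at both ends: outside diameter 48 mm, bore 36 mm, 50 mm tall, 0.2 to 0.35 kg. Origin: centre of its underside; z is up its axis.
- square_tube: Loose short length of square steel tube standing on end on the bench: 40 by 40 mm outside, 5 mm wall, 45 mm tall, 0.15 to 0.3 kg. Origin: centre of its underside; x and y are square to its sides, z up its axis.
- round_bar: Loose solid round steel bar offcut standing on end on the bench: diameter 32 mm, 45 mm tall, 0.2 to 0.37 kg. Origin: centre of its underside; z is up its axis.
- flange: Loose flat round steel flange ring with four dark bolt holes, lying flat on the bench: outside diameter 64 mm, bore 30 mm, 12 mm thick, 0.15 to 0.3 kg. Origin: centre of its underside; z is up its axis.
- hammer: Hammer lying on the bench to the robot's right (-y), 260 mm long; a bystander. Origin: under the middle of its length; its x runs along the handle towards the head.
- wire_brush: Hand brush lying on the bench to the robot's left (+y), 220 mm long; a bystander. Origin: under the middle of its length; its x runs along the handle towards the bristles.
- spray_can: Spray can, 60 mm in diameter and 150 mm tall, standing at the far left of the bench; a bystander. Origin: centre of its underside.
Mind the look-alikes: they are no part of the job. What is shaped like the pipe_stub but green or yellow is not meant.

How it is judged:
By the outcome, as a careful person would: the job done as asked, in the order asked, and still so for the second after the job is handed in, with the robot touching nothing.
It also fails if it takes over 115 s, if anything falls off the work surface, if the arm or the gripper's body presses on something with over 40 N, if the wrist force passes 120 N, or if a joint passes its speed limit or range.

## Working session

There is one attempt and no reset: what is moved stays moved. The work goes in short steps, Python scripts to look and compute and a tool call to move; the robot and the scene stay as the last step left them, time stands still between calls to the robot, and variables do not carry over. Pictures are saved under pics/ and viewed, at most 14 in all, crops included, and the job is handed in when it is done.

Besides the shell and the picture viewer there is one more tool, called after "Call:" as a command line: name --argument value ..., lists and objects as JSON in quotes. jog_arm: Moves the arm, as the interface text tells. Its arguments: {"type":"object","properties":{"rows":{"type":"string"},"jaw":{"type":"number"},"force":{"type":"number"}},"required":["rows"]}

```bash
mkdir -p pics
python3 - <<'E'
from station import arm
import cv2,numpy as np
s=arm.sense();print({k:np.round(v,3).tolist() for k,v in s.items()})
for n in("top","scene"):
    cv2.imwrite(f"pics/{n}0.png",arm.camera(n)[:,:,::-1]);c=arm.get_calibration(n);print(n,[np.round(c[k],4).tolist() for k in("K","rvec","tvec")])
c=arm.get_calibration("wrist");print({k:np.round(v,4).tolist() for k,v in c.items()} )
E
```

```text
{'time_s': 0.0, 'q': [1.276, 0.092, 1.232, 0.0, 1.82, -0.057], 'joint_vel': [-0.0, 0.001, 0.0, 0.001, 0.001, -0.001], 'joint_efforts': [-0.001, -45.874, -41.802, -0.0, 0.012, -0.0], 'ee_pos': [0.141, 0.583, 0.215], 'orientation': [-0.0, 0.119, 0.993, -0.001], 'force': [-0.391, -0.582, 0.223], 'torque': [0.028, -0.002, -0.056], 'finger_force': 0.0, 'gripper_width': 0.086}
top [[[541.2799, 0.0, 275.7891], [0.0, 541.2799, 213.7918], [0.0, 0.0, 1.0]], [2.0278, -2.193, 0.2433], [0.0262, 0.5613, 1.4991]]
scene [[[482.7889, 0.0, 283.3232], [0.0, 482.7889, 215.4267], [0.0, 0.0, 1.0]], [2.0527, 1.1947, -0.5555], [-0.2783, -0.2813, 1.5278]]
{'K': [[325.1923, 0.0, 284.9754], [0.0, 325.1923, 206.1618], [0.0, 0.0, 1.0]], 'tool_from_camera': [[-0.0011, -0.9548, -0.2972, 0.0743], [1.0, -0.001, -0.0004, 0.0006], [0.0001, -0.2972, 0.9548, -0.1576], [0.0, 0.0, 0.0, 1.0]]}
```

View pics/top0.png

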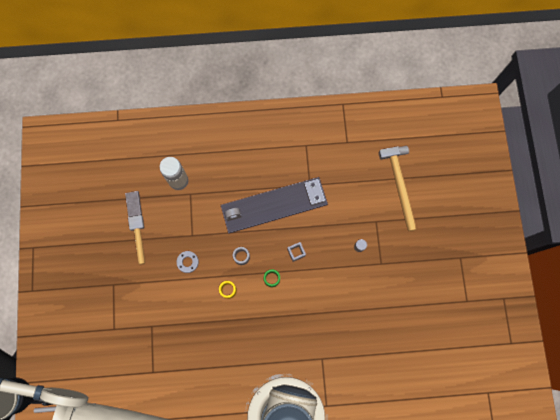

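View pics/scene0.png

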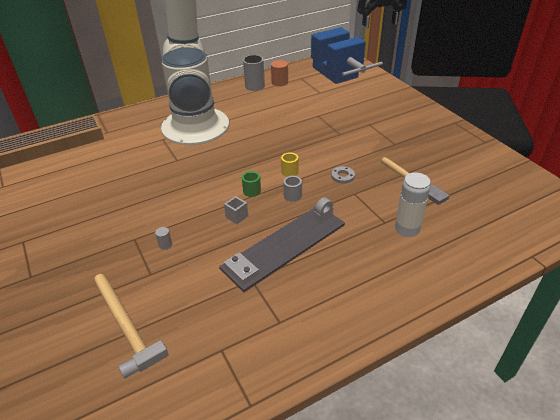

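The top view shows the lug (233,213) on the left end of the plate and the block (315,191) on the right. The flange is at (187,262), the pipe at (241,256), the tube at (297,251) and the bar at (361,245). The decoys are green (272,278) and yellow (227,289).

```bash
cat > h.py <<'E'
from station import arm
import cv2,numpy as np
from scipy.spatial.transform import Rotation as R
def top2w(px,z,n="top"):
    c=arm.get_calibration(n);Rm=cv2.Rodrigues(np.array(c["rvec"],float))[0];t=np.array(c["tvec"]).ravel()
    d=Rm.T@np.linalg.solve(c["K"],[px[0],px[1],1]);o=-Rm.T@t
    return o+d*(z-o[2])/d[2]
def pose():
    s=arm.sense();q=s["orientation"];return np.array(s["ee_pos"]),R.from_quat([q[1],q[2],q[3],q[0]]).as_matrix()
def w2w(px,z,P):   # wrist pixel -> world at height z
    c=arm.get_calibration("wrist");K=np.array(c["K"]);T=np.array(c["tool_from_camera"])
    v=(np.array(px)-K[:2,2])/K[0,0];r=np.hypot(*v);d=np.array([*(v/max(r,1e-9)*np.sin(r)),np.cos(r)])
    p,M=P;o=p+M@T[:3,3];d=M@T[:3,:3]@d
    return o+d*(z-o[2])/d[2]
def w2px(X,P):
    c=arm.get_calibration("wrist");K=np.array(c["K"]);T=np.array(c["tool_from_camera"])
    p,M=P;x=T[:3,:3].T@(M.T@(np.atleast_2d(X)-p).T-T[:3,3:]);x=x.T
    rho=np.hypot(x[:,0],x[:,1]);th=np.arctan2(rho,x[:,2])
    return x[:,:2]/np.maximum(rho,1e-9)[:,None]*th[:,None]*K[0,0]+K[:2,2]
def shift(X,yaw=None):  # tool shift (fractions) and z-turn to reach TCP at X with tool-y heading yaw (rad)
    p,M=pose();f=M.T@(np.array(X)-p)/0.8
    cur=np.arctan2(M[1,1],M[0,1]);t=0 if yaw is None else -((yaw-cur+np.pi/2)%np.pi-np.pi/2)
    print("pos",p.round(4),"yaw",round(cur,4),"z",M[:,2].round(4),"-> shift",f.round(4),"turn z",round(t/(np.pi/4),4),"deg",round(np.degrees(t),2))
E
python3 - <<'E'
from h import *
for n,p,z in [("pipe",(241,255),.05),("tube",(297,251),.045),("bar",(361,244.5),.045),("flange",(187,262),.012),("P_ll",(230,232),.01),("P_ul",(221,206),.01),("P_lr",(327,204),.01),("P_ur",(321,178),.01),("green",(272,278),.05),("yellow",(227,289),.05)]: print(n,top2w(p,z).round(3))
shift([0.47,0.03,0.25],0.2)
E
```

```text
pipe [0.452 0.091 0.05 ]
tube [ 0.451 -0.07   0.045]
bar [ 0.456 -0.256  0.045]
flange [0.449 0.251 0.012]
P_ll [0.528 0.121 0.01 ]
P_ul [0.609 0.143 0.01 ]
P_lr [ 0.591 -0.174  0.01 ]
P_ur [ 0.673 -0.164  0.01 ]
green [0.379 0.007 0.05 ]
yellow [0.359 0.136 0.05 ]
pos [0.1413 0.5829 0.2151] yaw 1.333 z [-5.0e-04 -1.7e-03 -1.0e+00] -> shift [-0.5621 -0.5749 -0.0426] turn z 1.4426 deg 64.92
```

Call:
jog_arm --rows "-0.56 -0.57 -0.04 0 0 0.95;-0.56 -0.57 -0.04 0 0 0.95;-0.56 -0.57 -0.04 0 0 0.95;-0.56 -0.57 -0.04 0 0 0.95;-0.56 -0.57 -0.04 0 0 0.95;-0.56 -0.57 -0.04 0 0 0.95;-0.56 -0.57 -0.04 0 0 0.95;-0.56 -0.57 -0.04 0 0 0.95;-0.56 -0.57 -0.04 0 0 0.95;-0.56 -0.57 -0.04 0 0 0.95;-0.56 -0.57 -0.04 0 0 0.95;-0.56 -0.57 -0.04 0 0 0.95" --jaw 1

```text
time_s: 1.1
ee_pos: [0.3979, 0.1525, 0.2411]
orientation: [0.0, 0.472, 0.881, 0.0]
force: [2.1, 0.9, -0.6]
gripper_width: 0.0851
finger_force: 0.0
```

```bash
python3 -c "
from h import *
shift([0.47,0.0,0.25],0.2)"
```

```text
pos [0.3979 0.1525 0.2411] yaw 0.587 z [ 1.e-04  1.e-04 -1.e+00] -> shift [-0.2086 -0.0306 -0.0112] turn z 0.4928 deg 22.17
```

Call:
jog_arm --rows "-0.21 -0.03 -0.011 0 0 0.49;-0.21 -0.03 -0.011 0 0 0.49;-0.21 -0.03 -0.011 0 0 0.49;-0.21 -0.03 -0.011 0 0 0.49;-0.21 -0.03 -0.011 0 0 0.49;-0.21 -0.03 -0.011 0 0 0.49;-0.21 -0.03 -0.011 0 0 0.49"

```text
time_s: 1.68
ee_pos: [0.4704, 0.0014, 0.2495]
orientation: [-0.001, 0.632, 0.775, -0.0]
force: [-0.6, 0.7, -0.0]
gripper_width: 0.0852
finger_force: 0.0
```

```bash
python3 -c "
from h import *
P=pose();cv2.imwrite('pics/w1.png',arm.camera('wrist')[:,:,::-1]);np.savez('w1.npz',p=P[0],M=P[1]);print(P[0])"
```

```text
[0.47035365 0.00136355 0.24946969]
```

View pics/w1.png

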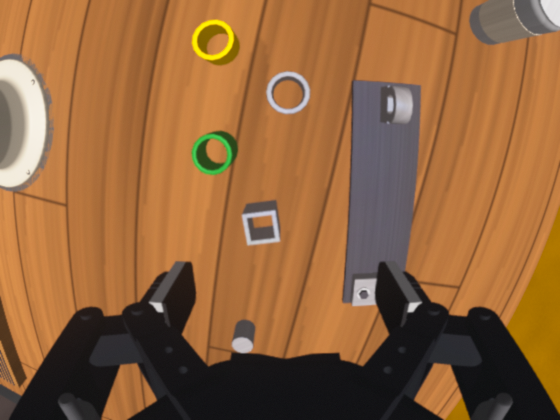

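Wrist view: pipe ring (288,93), tube (262,226), bar (243,337), and the plate from (354,80) to (344,302), with its right end hidden by a finger. I'll shift so all of the plate is clear.

Call:
jog_arm --rows "-0.14 0 0 0 0 0;-0.14 0 0 0 0 0;-0.14 0 0 0 0 0;-0.14 0 0 0 0 0;-0.14 0 0 0 0 0;-0.14 0 0 0 0 0"

```text
time_s: 2.23
ee_pos: [0.493, -0.1068, 0.2501]
orientation: [-0.0, 0.631, 0.775, 0.0]
force: [-0.5, -0.6, 0.2]
gripper_width: 0.0855
finger_force: 0.0
```

```bash
cat >> h.py <<'E'
def rect(img,P,z,x0,x1,y0,y1,s=0.0005):  # bird's-eye at height z; row->-x, col->-y
    xs=np.arange(x1,x0,-s);ys=np.arange(y1,y0,-s);Y,X=np.meshgrid(ys,xs)
    m=w2px(np.stack([X.ravel(),Y.ravel(),np.full(X.size,z)],1),P).astype(np.float32).reshape(*X.shape,2)
    return cv2.remap(img,m[...,0],m[...,1],cv2.INTER_LINEAR)
def snap(name):
    P=pose();im=arm.camera("wrist")[:,:,::-1].copy();cv2.imwrite(f"pics/{name}.png",im);np.savez(name+".npz",p=P[0],M=P[1],im=im);return im,P
def load(name):
    d=np.load(name+".npz");return d["im"],(d["p"],d["M"])
E
python3 - <<'E'
from h import *
im,P=snap("w2");print(P[0])
cv2.imwrite("pics/r2.png",rect(im,P,.01,.36,.72,-.32,.32,.001)[:, :])
E
```

```text
[ 0.4929999  -0.10678179  0.25013195]
```

View pics/r2.png

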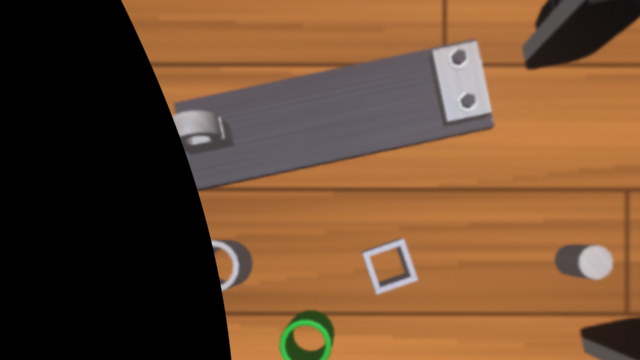

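The rectified view shows the whole block end, the tube at about (390,265), the bar at about (597,262), and the plate edges. Next I'll fit these.

```bash
cat >> h.py <<'E'
def mask(r):
    h=cv2.cvtColor(r,cv2.COLOR_BGR2HSV);return ((h[...,1]<85)&(r.sum(2)>0)).astype(np.uint8),h
def plate(im,P,cols=(-.14,.09)):
    s=.0005;x0,x1,y0,y1=.48,.72,-.2,.2
    r=rect(im,P,.01,x0,x1,y0,y1,s);m,_=mask(r)
    m=cv2.morphologyEx(m,cv2.MORPH_OPEN,np.ones((9,9)));n,l,st,_=cv2.connectedComponentsWithStats(m)
    b=l==1+np.argmax(st[1:,4])
    out=[]
    c=np.arange(int((y1-cols[1])/s),int((y1-cols[0])/s),4);L=[]
    for f in(0,1):
        rows=np.array([np.where(b[:,k])[0][[0,-1][f]]+f for k in c]);k=c
        for _ in range(4):
            q=np.polyfit(k,rows,1);e=abs(np.polyval(q,k)-rows);g=e<max(1.5,2*np.median(e));k,rows=k[g],rows[g]
        L.append((q,e.max(),len(k)))
    # x = x1-row*s ; y=y1-col*s
    def ln(q): return q[0],x1-s*(q[1]-q[0]*(-y1/s)*-1) 
    return [(np.arctan(q[0]),x1-s*(np.polyval(q,y1/s)),e*s,n) for q,e,n in L],b
def top(im,P,z,xy,w=.05,thr=(150,255),s=.0005):
    x0,x1,y0,y1=xy[0]-w,xy[0]+w,xy[1]-w,xy[1]+w
    r=rect(im,P,z,x0,x1,y0,y1,s);m,h=mask(r);m=(m>0)&(h[...,2]>=thr[0])
    return r,m.astype(np.uint8),lambda p:(x1-p[1]*s,y1-p[0]*s)
E
python3 - <<'E'
from h import *
for n,c in(("w2",(-.14,.09)),("w1",(-.09,.13))):
    im,P=load(n) if n=="w2" else (cv2.imread("pics/w1.png"),(np.load("w1.npz")["p"],np.load("w1.npz")["M"]))
    L,b=plate(im,P,c)
    print(n,[(round(a,4),round(x,4),round(e,4),k) for a,x,e,k in L])
    a=(L[0][0]+L[1][0])/2;xm=(L[0][1]+L[1][1])/2;print(" width",(L[0][1]-L[1][1])*np.cos(a))
    # extents along plate y (dir (-sin a, cos a))
    rr,cc=np.where(b);X=.72-rr*.0005;Y=.2-cc*.0005;u=-(X-xm)*np.sin(a)+Y*np.cos(a);v=(X-xm)*np.cos(a)+Y*np.sin(a)
    o=[]
    for k in np.linspace(-.035,.035,8):
        g=abs(v-k)<.003;o.append((u[g].min(),u[g].max()))
    print(" ends",np.round(o,4).tolist(),"a",a,"xm",xm)
    for nm,z,xy in(("pipe",.05,(.452,.091)),("tube",.045,(.451,-.07)),("bar",.045,(.456,-.256))):
        r,m,f=top(im,P,z,xy);cv2.imwrite(f"pics/{n}_{nm}.png",np.hstack([r,cv2.cvtColor(m*255,cv2.COLOR_GRAY2BGR)]))
        m=cv2.morphologyEx(m,cv2.MORPH_OPEN,np.ones((3,3)))
        cs,_=cv2.findContours(m,cv2.RETR_EXTERNAL,cv2.CHAIN_APPROX_NONE)
        if not cs: continue
        C=max(cs,key=cv2.contourArea);q=cv2.minAreaRect(C);e=cv2.fitEllipse(C);print(" ",nm,np.round(f(q[0]),4),np.round(q[1],1)*.5,round(q[2],2),"ell",np.round(f(e[0]),4),np.round(e[1],1)*.5)
E
python3 -c "
import cv2,numpy as np
I=[cv2.imread(f'pics/{n}.png') for n in('w1_pipe','w2_tube','w2_bar')]
cv2.imwrite('pics/m.png',np.vstack([i[:200,:400] for i in I]))"
```

```text
w2 [(np.float64(-0.2099), np.float64(0.648), np.float64(0.0006), 115), (np.float64(-0.2095), np.float64(0.5562), np.float64(0.0003), 115)]
 width 0.08977148890706704
 ends [[-0.0375, 0.1439], [-0.0599, 0.1444], [-0.0819, 0.1449], [-0.1038, 0.1282], [-0.1266, 0.1052], [-0.1495, 0.0829], [-0.1699, 0.061], [-0.1695, 0.0385]] a -0.20965622034808068 xm 0.6021105973329125
  pipe [0.4592 0.0805] [46.4 19.4] 78.15 ell [0.4572 0.0902] [35.95 41.85]
  tube [ 0.4562 -0.0664] [41.5 41.5] 70.64 ell [ 0.456  -0.0665] [47.45 48.  ]
  bar [ 0.4599 -0.2544] [31.1  30.75] 45.0 ell [ 0.4599 -0.2542] [30.5  31.25]
w1 [(np.float64(-0.2097), np.float64(0.6479), np.float64(0.0006), 110), (np.float64(-0.2106), np.float64(0.5561), np.float64(0.0004), 108)]
 width 0.08973104568511026
 ends [[-0.0366, 0.1388], [-0.0594, 0.143], [-0.0818, 0.1453], [-0.1043, 0.1277], [-0.1262, 0.1057], [-0.1485, 0.0828], [-0.1694, 0.0605], [-0.1689, 0.0381]] a -0.21015239378491518 xm 0.6019773500406785
  pipe [0.4564 0.0939] [47.  47.4] 45.0 ell [0.4562 0.0938] [47.  47.2]
  tube [ 0.4561 -0.0666] [41.7  41.05] 71.11 ell [ 0.4559 -0.0667] [47.2  47.75]
  bar [ 0.4598 -0.254 ] [31.5 30. ] 90.0 ell [ 0.4598 -0.2542] [30.25 31.4 ]
```

View pics/m.png

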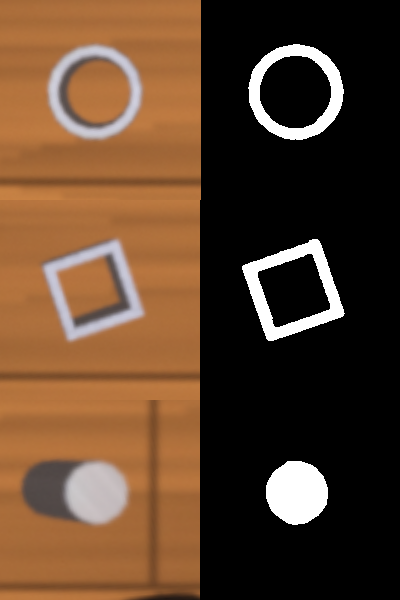

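The masks are clean for the pipe, tube and bar. I used the wrong sign for the end search, so I'll redo the plate centre.

Run:
```python
from h import *
im1,P1=cv2.imread("pics/w1.png"),(np.load("w1.npz")["p"],np.load("w1.npz")["M"])
im2,P2=load("w2");a=.21
for im,P in((im1,P1),(im2,P2)):
    L,b=plate(im,P);xm=.602;rr,cc=np.where(b);X=.72-rr*.0005;Y=.2-cc*.0005;u=-(X-xm)*np.sin(a)+Y*np.cos(a);v=(X-xm)*np.cos(a)+Y*np.sin(a)
    print(np.round([(u[abs(v-k)<.002].min(),u[abs(v-k)<.002].max()) for k in np.linspace(-.042,.042,9)],4).tolist())
# block top rect in w2 at z=.028, bright
r,m,f=top(im2,P2,.028,(.63,-.14),.07,(125,255))
cs,_=cv2.findContours(cv2.morphologyEx(m,cv2.MORPH_CLOSE,np.ones((15,15))),cv2.RETR_EXTERNAL,cv2.CHAIN_APPROX_NONE);C=max(cs,key=cv2.contourArea);q=cv2.minAreaRect(C);print("block",np.round(f(q[0]),4),q[1],q[2])
# flange in w1/top image
t=arm.camera("top")[:,:,::-1]
c=np.array([.602,0])
shift([.4562,.0938,.12],.21)
```

```text
[[-0.1673, 0.1409], [-0.1731, 0.1405], [-0.1748, 0.1404], [-0.1749, 0.1405], [-0.1747, 0.1403], [-0.177, 0.1402], [-0.1992, 0.1403], [-0.2111, 0.1404], [-0.2134, 0.1401]]
[[-0.1678, 0.1361], [-0.168, 0.1373], [-0.1693, 0.1382], [-0.1694, 0.1395], [-0.1696, 0.1408], [-0.1696, 0.1421], [-0.1701, 0.1439], [-0.1695, 0.1445], [-0.1693, 0.1397]]
block [ 0.6264 -0.1362] (170.50253295898438, 100.40975189208984) 75.96376037597656
pos [ 0.4931 -0.1067  0.2504] yaw 0.2047 z [ 7.e-04  2.e-04 -1.e+00] -> shift [0.2547 0.0057 0.163 ] turn z -0.0068 deg -0.3
```

Plate centre is (0.605, -0.0143) with yaw 0.21. That puts the pipe target at (0.605, -0.0143), the tube at (0.592, 0.0473) and the bar at (0.618, -0.0759). Picking the pipe first.

Call:
jog_arm --rows "0.255 0.006 0.163 0 0 -0.007;0.255 0.006 0.163 0 0 -0.007;0.255 0.006 0.163 0 0 -0.007;0.255 0.006 0.163 0 0 -0.007;0.255 0.006 0.163 0 0 -0.007;0.255 0.006 0.163 0 0 -0.007;0.255 0.006 0.163 0 0 -0.007;0.255 0.006 0.163 0 0 -0.007;0.255 0.006 0.163 0 0 -0.007"

```text
time_s: 3.08
ee_pos: [0.4569, 0.0929, 0.1205]
orientation: [0.001, 0.629, 0.777, 0.0]
force: [0.5, 0.0, 1.2]
gripper_width: 0.0852
finger_force: 0.0
```

Run:
```python
from h import *
im,P=snap("w3");print(P[0])
cs=None
for z,xy in((.05,(.4562,.0938)),):
    r,m,f=top(im,P,z,xy);C=max(cv2.findContours(m,0,1)[0],key=cv2.contourArea);e=cv2.fitEllipse(C);print(np.round(f(e[0]),4),np.round(e[1],1)*.5)
shift([.4562,.0938,.025],.21)
```

```text
[0.45688432 0.09293529 0.12047441]
[0.4559 0.0941] [46.2 46.7]
pos [0.4574 0.0924 0.1209] yaw 0.2081 z [ 2.2e-03 -1.0e-04 -1.0e+00] -> shift [ 0.0021 -0.0013  0.1199] turn z -0.0024 deg -0.11
```

View pics/w3.png

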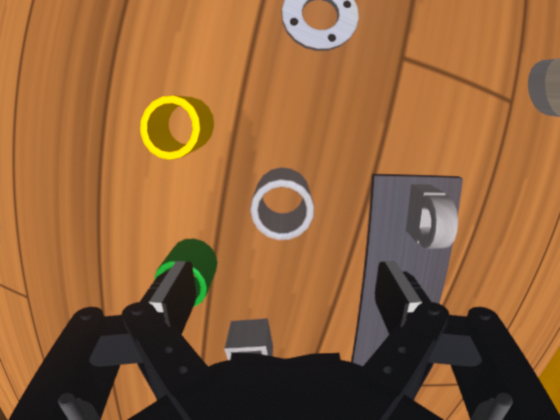

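The pipe is centred at about (283,209), consistent with before. Descend and grip.

Call:
jog_arm --rows "0.002 -0.001 0.04 0 0 0;0.002 -0.001 0.08 0 0 0;0.002 -0.001 0.1 0 0 0;0.002 -0.001 0.12 0 0 0;0.002 -0.001 0.12 0 0 0;0.002 -0.001 0.12 0 0 0"

```text
time_s: 3.63
ee_pos: [0.456, 0.0929, 0.0241]
orientation: [-0.0, 0.631, 0.776, -0.0]
force: [0.5, -1.5, -0.3]
gripper_width: 0.0857
finger_force: 0.0
```

Call:
jog_arm --rows "0 0 0 0 0 0;0 0 0 0 0 0;0 0 0 0 0 0;0 0 0 0 0 0;0 0 0 0 0 0;0 0 0 0 0 0;0 0 0 0 0 0;0 0 0 0 0 0;0 0 0 0 0 0" --jaw 0 --force 50

```text
time_s: 4.38
ee_pos: [0.4564, 0.0937, 0.0257]
orientation: [0.001, 0.63, 0.777, 0.001]
force: [-2.3, -1.2, 7.1]
gripper_width: 0.0452
finger_force: 50.5
```

Run:
```python
from h import *
shift([.4559,.0941,.110],.21)
```

```text
pos [0.4564 0.0937 0.0257] yaw 0.2076 z [ 2.1e-03 -2.0e-04 -1.0e+00] -> shift [ 0.0005 -0.0003 -0.1054] turn z -0.0031 deg -0.14
```

Call:
jog_arm --rows "0 0 -0.03 0 0 0;0 0 -0.06 0 0 0;0 0 -0.09 0 0 0;0 0 -0.105 0 0 0;0 0 -0.105 0 0 0;0 0 -0.105 0 0 0"

```text
time_s: 4.88
ee_pos: [0.4559, 0.0939, 0.1074]
orientation: [0.0, 0.63, 0.777, 0.0]
force: [0.0, 0.0, -3.6]
gripper_width: 0.0449
finger_force: 52.9
```

Run:
```python
from h import *
im,P=snap("w4");r,m,f=top(im,P,.05+.0845,(.4562,.0938),thr=(130,255));C=max(cv2.findContours(m,0,1)[0],key=cv2.contourArea);e=cv2.fitEllipse(C);print(np.round(f(e[0]),4),np.round(e[1],1)*.5, P[0],P[1].T@(np.array([*f(e[0]),.1345])-P[0]))
shift([.605,-.0143,.1105],.21)
```

```text
[0.4568 0.0963] [44.7 45.9] [0.45590998 0.09385731 0.10742841] [ 0.00222719  0.00141552 -0.02707074]
pos [0.4552 0.0938 0.1062] yaw 0.2076 z [-1.7e-03 -2.0e-04 -1.0e+00] -> shift [-0.1708  0.1554 -0.0057] turn z -0.003 deg -0.14
```

View pics/w4.png

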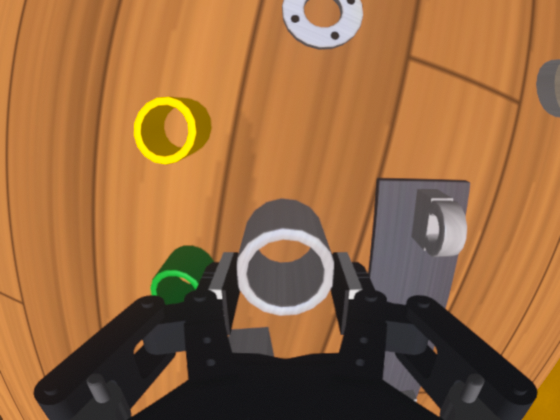

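The pipe is held upright (ring centre 285,271). Carry it over the plate centre and lower it.

Call:
jog_arm --rows "-0.17 0.155 0 0 0 0;-0.17 0.155 0 0 0 0;-0.17 0.155 0 0 0 0;-0.17 0.155 0 0 0 0;-0.17 0.155 0 0 0 0;-0.17 0.155 0 0 0 0;-0.17 0.155 0 0 0 0;-0.17 0.155 0 0 0 0;-0.17 0.155 0 0 0 0"

```text
time_s: 5.68
ee_pos: [0.604, -0.0128, 0.1066]
orientation: [-0.001, 0.63, 0.777, -0.0]
force: [0.3, 0.1, -2.6]
gripper_width: 0.0455
finger_force: 53.2
```

Run:
```python
from h import *
shift([.605,-.0143,.0365],.21)
```

```text
pos [ 0.604  -0.0128  0.1066] yaw 0.2084 z [-1.9e-03  5.0e-04 -1.0e+00] -> shift [-0.0021  0.001   0.0876] turn z -0.002 deg -0.09
```

Call:
jog_arm --rows "-0.003 0.001 0.03 0 0 0;-0.003 0.001 0.055 0 0 0;-0.003 0.001 0.07 0 0 0;-0.003 0.001 0.08 0 0 0;-0.003 0.001 0.085 0 0 0;-0.003 0.001 0.087 0 0 0;-0.003 0.001 0.088 0 0 0;-0.003 0.001 0.088 0 0 0;-0.003 0.001 0.088 0 0 0"

```text
time_s: 6.43
ee_pos: [0.607, -0.016, 0.0384]
orientation: [0.001, 0.63, 0.777, 0.001]
force: [-0.6, 0.1, -2.7]
gripper_width: 0.0444
finger_force: 53.2
```

Run:
```python
from h import *
for i in range(3): shift([.605,-.0143,.0355],.21); im,P=snap("w5")
print(arm.sense()["force"])
```

```text
pos [ 0.607  -0.016   0.0384] yaw 0.2075 z [ 1.9e-03 -1.0e-04 -1.0e+00] -> shift [ 0.0025 -0.002   0.0036] turn z -0.0031 deg -0.14
pos [ 0.607  -0.016   0.0383] yaw 0.2075 z [ 1.7e-03 -1.0e-04 -1.0e+00] -> shift [ 0.0025 -0.002   0.0035] turn z -0.0032 deg -0.14
pos [ 0.6069 -0.016   0.0381] yaw 0.2074 z [ 1.4e-03 -1.0e-04 -1.0e+00] -> shift [ 0.0025 -0.0018  0.0032] turn z -0.0033 deg -0.15
[-0.02570212  0.29289154 -4.09187302]
```

Call:
jog_arm --rows "0 0 0 0 0 0;0 0 0 0 0 0;0 0 0 0 0 0;0 0 0 0 0 0;0 0 0 0 0 0;0 0 0 0 0 0"

```text
time_s: 7.08
ee_pos: [0.6064, -0.0159, 0.0371]
orientation: [-0.0, 0.63, 0.777, -0.0]
force: [0.8, 0.5, -3.6]
gripper_width: 0.045
finger_force: 53.2
```

Run:
```python
from h import *
for i in range(4): shift([.605,-.0143,.0355],.21); snap("w5")
```

```text
pos [ 0.6064 -0.0159  0.0371] yaw 0.2075 z [-0. -0. -1.] -> shift [ 0.0023 -0.0012  0.0021] turn z -0.0031 deg -0.14
pos [ 0.6063 -0.0159  0.0371] yaw 0.2076 z [-1.e-04  0.e+00 -1.e+00] -> shift [ 0.0023 -0.0012  0.002 ] turn z -0.0031 deg -0.14
pos [ 0.6064 -0.0159  0.0372] yaw 0.2075 z [-0.  0. -1.] -> shift [ 0.0023 -0.0013  0.0021] turn z -0.0032 deg -0.14
pos [ 0.6063 -0.0159  0.0371] yaw 0.2076 z [-1.e-04 -0.e+00 -1.e+00] -> shift [ 0.0023 -0.0012  0.002 ] turn z -0.0031 deg -0.14
```

Call:
jog_arm --rows "0.0015 -0.0012 0.001 0 0 0;0.0015 -0.0012 0.002 0 0 0;0.0015 -0.0012 0.0025 0 0 0;0.0015 -0.0012 0.0025 0 0 0;0.0015 -0.0012 0.0025 0 0 0"

```text
time_s: 7.7
ee_pos: [0.6052, -0.0149, 0.0359]
orientation: [0.0, 0.63, 0.777, 0.0]
force: [-3.1, 0.6, 2.5]
gripper_width: 0.0449
finger_force: 53.8
```

Contact. Release and rise.

Call:
jog_arm --rows "0 0 0 0 0 0;0 0 0 0 0 0;0 0 0 0 0 0;0 0 0 0 0 0;0 0 0 0 0 0;0 0 0 0 0 0" --jaw 1

```text
time_s: 8.2
ee_pos: [0.6052, -0.0149, 0.0352]
orientation: [0.0, 0.63, 0.777, 0.0]
force: [0.4, 0.2, -0.3]
gripper_width: 0.0853
finger_force: 0.0
```

Call:
jog_arm --rows "0 0 -0.04 0 0 0;0 0 -0.08 0 0 0;-0.03 0 -0.13 0 0 0;-0.07 0 -0.18 0 0 0;-0.11 0 -0.23 0 0 0;-0.13 0 -0.25 0 0 0;-0.13 0 -0.25 0 0 0;-0.13 0 -0.25 0 0 0;-0.13 0 -0.25 0 0 0;-0.13 0 -0.25 0 0 0"

```text
time_s: 9.03
ee_pos: [0.6261, -0.1157, 0.2329]
orientation: [-0.002, 0.63, 0.777, -0.001]
force: [-0.6, -0.6, -0.8]
gripper_width: 0.0854
finger_force: 0.0
```

```bash
cat >> h.py <<'E'
def plate_pose(im,P):   # centre and yaw of plate top, from edges + ends
    L,b=plate(im,P,(-.11,.09));t=-(L[0][0]+L[1][0])/2;xm=(L[0][1]+L[1][1])/2
    rr,cc=np.where(b);X=.72-(rr+.5)*.0005;Y=.2-(cc+.5)*.0005;u=-(X-xm)*np.sin(t)+Y*np.cos(t);v=(X-xm)*np.cos(t)+Y*np.sin(t)
    e=[(u[abs(v-k)<.002].min(),u[abs(v-k)<.002].max()) for k in np.linspace(-.04,-.02,6)]
    lo,hi=np.median(e,0);uc=(lo+hi)/2
    print("plate yaw %.4f/%.4f xm %.4f ends %.4f %.4f"%(-L[0][0],-L[1][0],xm,lo,hi));return np.array([xm-uc*np.sin(t),uc*np.cos(t)]),t
def meas(im,P,z,xy,thr=(140,255),w=.035):
    r,m,f=top(im,P,z,xy,w,thr);m=cv2.morphologyEx(m,cv2.MORPH_OPEN,np.ones((3,3)));C=max(cv2.findContours(m,0,1)[0],key=cv2.contourArea)
    e=cv2.fitEllipse(C);q=cv2.minAreaRect(C);return np.array(f(e[0])),np.round(e[1],1)*.5,np.array(f(q[0])),np.round(q[1],1)*.5,q[2],r,m
E
python3 - <<'E'
from h import *
im,P=snap("w6");print(P)
try: print(plate_pose(im,P))
except Exception as e: print(e)
k=meas(im,P,.06,(.605,-.0143),(165,255));print(k[:5]);cv2.imwrite("pics/m6.png",cv2.resize(np.hstack([k[5],cv2.cvtColor(k[6]*255,8)]),None,fx=2,fy=2))
E
```

```text
(array([ 0.62608091, -0.11571384,  0.23286778]), array([[-0.20685611,  0.97836592, -0.00326797],
       [ 0.97836972,  0.20686076,  0.00114858],
       [ 0.00179975, -0.0029597 , -0.999994  ]]))
plate yaw 0.2102/0.2085 xm 0.6030 ends -0.1684 0.0913
(array([ 0.6109721, -0.0376788]), np.float64(0.20934904257839465))
(array([ 0.60622451, -0.0147604 ]), array([45.2 , 45.35]), array([ 0.60624231, -0.01473847]), array([45.4, 45.6]), 82.87498474121094)
```

View pics/w6.png

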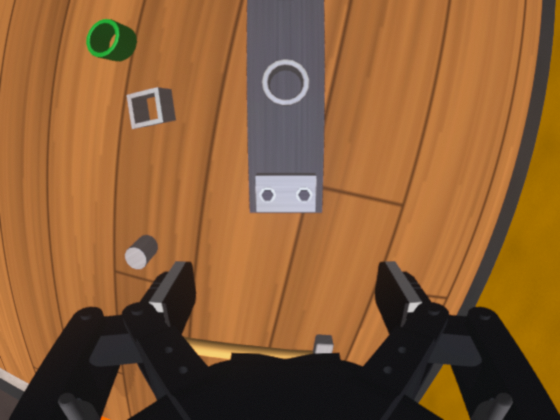

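The pipe stands on the plate near its centre (285,82). Relative error is at most 2 mm, and I'll check it again with a better view. Tube next.

Run:
```python
from h import *
im,P=snap("w7");k=meas(im,P,.045,(.456,-.0666),(150,255));print(k[:5])
shift([.456,-.0666,.12],.333)
```

```text
(array([ 0.45609179, -0.06639354]), array([46.7 , 47.65]), array([ 0.45607576, -0.06656928]), array([40.35, 41.2 ]), 70.94229125976562)
pos [ 0.626  -0.1155  0.2329] yaw 0.2089 z [-0.0035  0.0011 -1.    ] -> shift [ 0.1036 -0.1948  0.1419] turn z -0.1581 deg -7.11
```

Call:
jog_arm --rows "0.104 -0.195 0.142 0 0 -0.158;0.104 -0.195 0.142 0 0 -0.158;0.104 -0.195 0.142 0 0 -0.158;0.104 -0.195 0.142 0 0 -0.158;0.104 -0.195 0.142 0 0 -0.158;0.104 -0.195 0.142 0 0 -0.158;0.104 -0.195 0.142 0 0 -0.158;0.104 -0.195 0.142 0 0 -0.158;0.104 -0.195 0.142 0 0 -0.158;0.104 -0.195 0.142 0 0 -0.158;0.104 -0.195 0.142 0 0 -0.158;0.104 -0.195 0.142 0 0 -0.158"

```text
time_s: 10.13
ee_pos: [0.4579, -0.0677, 0.1225]
orientation: [0.001, 0.581, 0.814, 0.0]
force: [-0.1, 1.3, -0.3]
gripper_width: 0.0852
finger_force: 0.0
```

Run:
```python
from h import *
im,P=snap("w8");k=meas(im,P,.045,(.456,-.0666),(150,255));print(k[:5])
shift([*k[2],.022],np.radians(90-k[4]))
```

```text
(array([ 0.45583371, -0.06656964]), array([47.2 , 47.65]), array([ 0.45589622, -0.06659561]), array([41.1 , 40.65]), 71.17529296875)
pos [ 0.4576 -0.0677  0.1222] yaw 0.3315 z [ 7.e-04 -2.e-04 -1.e+00] -> shift [ 0.002  -0.0017  0.1252] turn z 0.0037 deg 0.17
```

Call:
jog_arm --rows "0.002 -0.0017 0.04 0 0 0;0.002 -0.0017 0.08 0 0 0;0.002 -0.0017 0.1 0 0 0;0.002 -0.0017 0.12 0 0 0;0.002 -0.0017 0.125 0 0 0;0.002 -0.0017 0.125 0 0 0"

```text
time_s: 10.68
ee_pos: [0.4543, -0.0662, 0.0203]
orientation: [-0.001, 0.581, 0.814, -0.001]
force: [0.2, 0.3, 0.7]
gripper_width: 0.0855
finger_force: 0.0
```

Call:
jog_arm --rows "0 0 0 0 0 0;0 0 0 0 0 0;0 0 0 0 0 0;0 0 0 0 0 0;0 0 0 0 0 0;0 0 0 0 0 0;0 0 0 0 0 0;0 0 0 0 0 0;0 0 0 0 0 0;0 0 0 0 0 0" --jaw 0 --force 50

```text
time_s: 11.52
ee_pos: [0.4556, -0.0667, 0.0232]
orientation: [0.001, 0.581, 0.814, 0.0]
force: [-2.1, -0.5, 5.7]
gripper_width: 0.0383
finger_force: 50.3
```

Call:
jog_arm --rows "0 0 -0.03 0 0 0;0 0 -0.06 0 0 0;0 0 -0.09 0 0 0;0 0 -0.12 0 0 0;0 0 -0.12 0 0 0;0 0 -0.12 0 0 0;0 0 -0.12 0 0 0;0 0 -0.12 0 0 0"

```text
time_s: 12.18
ee_pos: [0.4541, -0.0661, 0.1155]
orientation: [-0.001, 0.581, 0.814, -0.001]
force: [-0.5, -0.6, -1.9]
gripper_width: 0.0378
finger_force: 51.3
```

Run:
```python
from h import *
shift([.592,.0473,.115],.2095)
```

```text
pos [ 0.4541 -0.0661  0.1155] yaw 0.3316 z [-3.2e-03  7.0e-04 -1.0e+00] -> shift [7.800e-02 2.092e-01 2.000e-04] turn z 0.1555 deg 7.0
```

Call:
jog_arm --rows "0.077 0.208 0 0 0 0.155;0.077 0.208 0 0 0 0.155;0.077 0.208 0 0 0 0.155;0.077 0.208 0 0 0 0.155;0.077 0.208 0 0 0 0.155;0.077 0.208 0 0 0 0.155;0.077 0.208 0 0 0 0.155;0.077 0.208 0 0 0 0.155;0.077 0.208 0 0 0 0.155;0.077 0.208 0 0 0 0.155;0.077 0.208 0 0 0 0.155;0.077 0.208 0 0 0 0.155"

```text
time_s: 13.18
ee_pos: [0.5921, 0.0455, 0.1181]
orientation: [0.0, 0.629, 0.777, 0.0]
force: [-0.5, 0.4, -1.6]
gripper_width: 0.038
finger_force: 51.6
```

Run:
```python
from h import *
for i in range(5): im,P=snap("w9")
shift([.592,.0473,.033],.2095)
```

```text
pos [0.5923 0.046  0.1177] yaw 0.2098 z [ 2.e-04 -0.e+00 -1.e+00] -> shift [0.0017 0.     0.1059] turn z 0.0004 deg 0.02
```

View pics/w9.png

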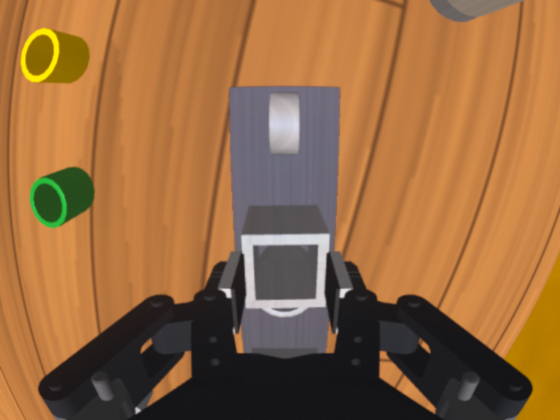

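Run:
```python
from h import *
im,P=load("w9")
g=cv2.cvtColor(im,cv2.COLOR_BGR2GRAY).astype(float)
def edge(prof): return np.argmax(abs(np.gradient(cv2.GaussianBlur(prof.reshape(1,-1),(5,1),1).ravel())))
t=.2095;yd=np.array([-np.sin(t),np.cos(t)]);xd=np.array([np.cos(t),np.sin(t)]);C=np.array([.605,-.0143])
o=[]
for c in (240,250,330):
    r=75+edge(g[75:100,c]);w=w2w((c,r+.5),.01,P)[:2]-C;o.append((c,r,(w@yd).round(4)))
print(o)
for rr in(110,150,190):
    l=222+edge(g[rr,222:242]);q=330+edge(g[rr,330:350]);print(rr,l,q,[((w2w((k+.5,rr),.01,P)[:2]-C)@xd).round(4) for k in(l,q)])
```

```text
[(240, np.int64(86), np.float64(0.1555)), (250, np.int64(86), np.float64(0.1552)), (330, np.int64(86), np.float64(0.1554))]
110 226 340 [np.float64(-0.0458), np.float64(0.0468)]
150 224 339 [np.float64(-0.0483), np.float64(0.0468)]
190 231 337 [np.float64(-0.0437), np.float64(0.0463)]
```

The tube is held square to the plate, and the lug end of the plate agrees with the estimated centre to 0.5 mm. Lower it.

Call:
jog_arm --rows "0.0017 0 0.03 0 0 0;0.0017 0 0.055 0 0 0;0.0017 0 0.075 0 0 0;0.0017 0 0.09 0 0 0;0.0017 0 0.1 0 0 0;0.0017 0 0.103 0 0 0;0.0017 0 0.104 0 0 0;0.0017 0 0.104 0 0 0;0.0017 0 0.104 0 0 0;0.0017 0 0.104 0 0 0;0.0017 0 0.104 0 0 0;0.0017 0 0.104 0 0 0"

```text
time_s: 14.43
ee_pos: [0.5923, 0.0474, 0.035]
orientation: [0.0, 0.629, 0.777, 0.0]
force: [-0.1, -0.0, -2.2]
gripper_width: 0.0378
finger_force: 51.6
```

Run:
```python
from h import *
shift([.592,.0473,.032],.2095)
```

```text
pos [0.5923 0.0474 0.035 ] yaw 0.2098 z [ 9.e-04  0.e+00 -1.e+00] -> shift [-0.     -0.0004  0.0037] turn z 0.0004 deg 0.02
```

Call:
jog_arm --rows "0 0 0.001 0 0 0;0 0 0.002 0 0 0;0 0 0.003 0 0 0;0 0 0.003 0 0 0;0 0 0.003 0 0 0"

```text
time_s: 14.85
ee_pos: [0.5922, 0.0474, 0.0333]
orientation: [0.0, 0.629, 0.777, 0.0]
force: [-2.4, -0.6, 4.5]
gripper_width: 0.0383
finger_force: 52.5
```

Call:
jog_arm --rows "0 0 0 0 0 0;0 0 0 0 0 0;0 0 0 0 0 0;0 0 0 0 0 0;0 0 0 0 0 0;0 0 0 0 0 0" --jaw 1

```text
time_s: 15.35
ee_pos: [0.592, 0.0474, 0.0318]
orientation: [-0.0, 0.629, 0.777, -0.0]
force: [-0.2, 0.2, -0.6]
gripper_width: 0.0853
finger_force: 0.0
```

Call:
jog_arm --rows "0 0 -0.04 0 0 0;0 0 -0.08 0 0 0;-0.03 0 -0.13 0 0 0;-0.07 0 -0.18 0 0 0;-0.11 0 -0.23 0 0 0;-0.16 0 -0.28 0 0 0;-0.18 0 -0.3 0 0 0;-0.18 0 -0.3 0 0 0;-0.18 0 -0.3 0 0 0;-0.18 0 -0.3 0 0 0;-0.18 0 -0.3 0 0 0;-0.18 0 -0.3 0 0 0"

```text
time_s: 16.35
ee_pos: [0.6215, -0.0922, 0.2698]
orientation: [-0.002, 0.629, 0.778, -0.001]
force: [0.6, 0.4, -0.0]
gripper_width: 0.0851
finger_force: 0.0
```

Run:
```python
from h import *
for i in range(6): im,P=snap("w10")
print(P[0],P[1][:,2].round(4))
try: C,t=plate_pose(im,P);print(C,t)
except Exception as e: print(e)
t=.2095;yd=np.array([-np.sin(t),np.cos(t)]);xd=np.array([np.cos(t),np.sin(t)]);C=np.array([.605,-.0143])
for n,z,xy in(("pipe",.06,(.605,-.0143)),("tube",.055,(.592,.0473))):
    k=meas(im,P,z,xy,(160,255));print(n,k[:5],"uv",[((np.array(q)-C)@yd).round(4) for q in(k[0],k[2])],[((np.array(q)-C)@xd).round(4) for q in(k[0],k[2])])
k=meas(im,P,.045,(.4598,-.2542),(150,255));print("bar",k[:2])
shift([.4598,-.2542,.12],0.2)
```

```text
[ 0.6218074  -0.09268182  0.2713048 ] [-1.1e-03  3.0e-04 -1.0e+00]
plate yaw 0.2096/0.2091 xm 0.6030 ends -0.1688 0.1277
[ 0.60726995 -0.02011789] 0.20937676922119353
pipe (array([ 0.60618732, -0.01466235]), array([45.55, 45.7 ]), array([ 0.60625, -0.0148 ]), array([45.5, 46. ]), 90.0) uv [np.float64(-0.0006), np.float64(-0.0007)] [np.float64(0.0011), np.float64(0.0011)]
tube (array([0.59289998, 0.04772611]), array([46.45, 46.75]), array([0.59281612, 0.04773828]), array([40.4 , 40.25]), 78.02386474609375) uv [np.float64(0.0632), np.float64(0.0632)] [np.float64(0.0011), np.float64(0.001)]
bar (array([ 0.46003478, -0.25417158]), array([30.5, 31. ]))
pos [ 0.6219 -0.0929  0.2716] yaw 0.2106 z [-7.e-04  2.e-04 -1.e+00] -> shift [-0.1549 -0.2401  0.1896] turn z 0.0135 deg 0.61
```

View pics/w10.png

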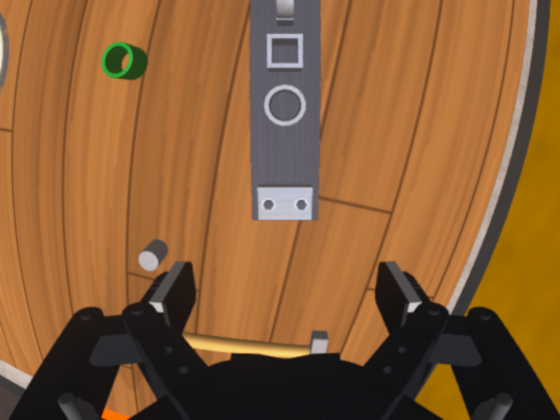

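The tube and pipe are in line at (285,52) and (285,105), within about 1 mm, and the tube is square. Bar next.

Call:
jog_arm --rows "-0.155 -0.24 0.19 0 0 0;-0.155 -0.24 0.19 0 0 0;-0.155 -0.24 0.19 0 0 0;-0.155 -0.24 0.19 0 0 0;-0.155 -0.24 0.19 0 0 0;-0.155 -0.24 0.19 0 0 0;-0.155 -0.24 0.19 0 0 0;-0.155 -0.24 0.19 0 0 0;-0.155 -0.24 0.19 0 0 0;-0.155 -0.24 0.19 0 0 0;-0.155 -0.24 0.19 0 0 0;-0.155 -0.24 0.19 0 0 0"

```text
time_s: 17.65
ee_pos: [0.4614, -0.2542, 0.1213]
orientation: [0.001, 0.628, 0.778, 0.0]
force: [0.2, -0.8, -0.3]
gripper_width: 0.0854
finger_force: 0.0
```

Run:
```python
from h import *
for i in range(3): im,P=snap("w11")
k=meas(im,P,.045,(.46,-.2542),(150,255));print(k[:2])
shift([*k[0],.022],.2095)
```

```text
(array([ 0.45990162, -0.25442468]), array([30.4 , 30.95]))
pos [ 0.4608 -0.2543  0.1206] yaw 0.2112 z [ 8.e-04 -5.e-04 -1.e+00] -> shift [ 0.0002 -0.0012  0.1232] turn z 0.0021 deg 0.1
```

Call:
jog_arm --rows "0 -0.001 0.04 0 0 0;0 -0.001 0.08 0 0 0;0 -0.001 0.1 0 0 0;0 -0.001 0.12 0 0 0;0 -0.001 0.123 0 0 0;0 -0.001 0.123 0 0 0;0 -0.001 0.123 0 0 0"

```text
time_s: 18.38
ee_pos: [0.4599, -0.2551, 0.0227]
orientation: [0.001, 0.629, 0.777, 0.0]
force: [-1.0, -0.2, 0.4]
gripper_width: 0.0856
finger_force: 0.0
```

Call:
jog_arm --rows "0 0 0 0 0 0;0 0 0 0 0 0;0 0 0 0 0 0;0 0 0 0 0 0;0 0 0 0 0 0;0 0 0 0 0 0;0 0 0 0 0 0;0 0 0 0 0 0;0 0 0 0 0 0;0 0 0 0 0 0;0 0 0 0 0 0;0 0 0 0 0 0" --jaw 0 --force 50

```text
time_s: 19.38
ee_pos: [0.4595, -0.2552, 0.0225]
orientation: [0.001, 0.629, 0.777, -0.0]
force: [-2.6, -0.1, 5.6]
gripper_width: 0.0294
finger_force: 49.1
```

Call:
jog_arm --rows "0 0 -0.03 0 0 0;0 0 -0.06 0 0 0;0 0 -0.09 0 0 0;0 0 -0.12 0 0 0;0 0 -0.12 0 0 0;0 0 -0.12 0 0 0;0 0 -0.12 0 0 0;0 0 -0.12 0 0 0"

```text
time_s: 20.05
ee_pos: [0.4583, -0.2542, 0.1149]
orientation: [-0.002, 0.629, 0.777, -0.0]
force: [-0.3, 0.1, -3.2]
gripper_width: 0.0291
finger_force: 50.0
```

Run:
```python
from h import *
shift([.6181,-.0763,.12],.2095)
```

```text
pos [ 0.4583 -0.2542  0.1149] yaw 0.2099 z [-0.0035  0.0023 -1.    ] -> shift [ 0.1759  0.2417 -0.0066] turn z 0.0005 deg 0.02
```

Call:
jog_arm --rows "0.175 0.24 -0.003 0 0 0;0.175 0.24 -0.003 0 0 0;0.175 0.24 -0.003 0 0 0;0.175 0.24 -0.003 0 0 0;0.175 0.24 -0.003 0 0 0;0.175 0.24 -0.003 0 0 0;0.175 0.24 -0.003 0 0 0;0.175 0.24 -0.003 0 0 0;0.175 0.24 -0.003 0 0 0;0.175 0.24 -0.003 0 0 0;0.175 0.24 -0.003 0 0 0;0.175 0.24 -0.003 0 0 0"

```text
time_s: 21.05
ee_pos: [0.6174, -0.079, 0.12]
orientation: [0.0, 0.63, 0.777, -0.0]
force: [0.8, -0.3, -2.3]
gripper_width: 0.0292
finger_force: 50.3
```

Run:
```python
from h import *
for i in range(5): snap("w12")
shift([.6182,-.0770,.0340],.2095)
```

```text
pos [ 0.6178 -0.0783  0.1202] yaw 0.2094 z [ 4.e-04 -0.e+00 -1.e+00] -> shift [0.0015 0.0008 0.1077] turn z -0.0002 deg -0.01
```

Call:
jog_arm --rows "0.0015 0.0008 0.03 0 0 0;0.0015 0.0008 0.055 0 0 0;0.0015 0.0008 0.075 0 0 0;0.0015 0.0008 0.09 0 0 0;0.0015 0.0008 0.1 0 0 0;0.0015 0.0008 0.105 0 0 0;0.0015 0.0008 0.106 0 0 0;0.0015 0.0008 0.106 0 0 0;0.0015 0.0008 0.106 0 0 0;0.0015 0.0008 0.106 0 0 0;0.0015 0.0008 0.106 0 0 0;0.0015 0.0008 0.106 0 0 0"

```text
time_s: 22.3
ee_pos: [0.6186, -0.0767, 0.0358]
orientation: [0.0, 0.629, 0.777, 0.0]
force: [0.5, -1.3, -3.4]
gripper_width: 0.0291
finger_force: 50.4
```

Call:
jog_arm --rows "0 0 0.001 0 0 0;0 0 0.002 0 0 0;0 0 0.003 0 0 0;0 0 0.003 0 0 0;0 0 0.003 0 0 0"

```text
time_s: 22.72
ee_pos: [0.6183, -0.0766, 0.0328]
orientation: [-0.0, 0.629, 0.777, 0.0]
force: [0.2, 0.5, -2.2]
gripper_width: 0.0292
finger_force: 50.4
```

Call:
jog_arm --rows "0 0 0.001 0 0 0;0 0 0.0015 0 0 0;0 0 0.0015 0 0 0;0 0 0.0015 0 0 0"

```text
time_s: 23.05
ee_pos: [0.6184, -0.0768, 0.0326]
orientation: [0.0, 0.629, 0.777, 0.0]
force: [-4.3, -0.1, 5.3]
gripper_width: 0.0294
finger_force: 51.2
```

Contact. Release, rise, and head to the flange, roughly (0.449, 0.251).

Call:
jog_arm --rows "0 0 0 0 0 0;0 0 0 0 0 0;0 0 0 0 0 0;0 0 0 0 0 0;0 0 0 0 0 0;0 0 0 0 0 0" --jaw 1

```text
time_s: 23.55
ee_pos: [0.6183, -0.0766, 0.0314]
orientation: [-0.0, 0.629, 0.777, -0.0]
force: [-0.2, 0.2, 0.4]
gripper_width: 0.0855
finger_force: 0.0
```

Call:
jog_arm --rows "0 0 -0.04 0 0 0;0 0 -0.08 0 0 0;0 0 -0.13 0 0 0;0 0 -0.18 0 0 0;0 0 -0.23 0 0 0;0 0 -0.27 0 0 0;0 0 -0.27 0 0 0;0 0 -0.27 0 0 0;0 0 -0.27 0 0 0;0 0 -0.27 0 0 0"

```text
time_s: 24.38
ee_pos: [0.6177, -0.0765, 0.2451]
orientation: [-0.002, 0.629, 0.777, -0.001]
force: [0.6, 0.7, -0.8]
gripper_width: 0.0853
finger_force: 0.0
```

Run:
```python
from h import *
for i in range(4): im,P=snap("w13")
C=np.array([.605,-.0143]);t=.2095;yd=np.array([-np.sin(t),np.cos(t)]);xd=np.array([np.cos(t),np.sin(t)])
for n,z,xy in(("pipe",.06,(.605,-.0143)),("tube",.055,(.592,.0473)),("bar",.055,(.618,-.0759))):
    k=meas(im,P,z,xy,(160,255));print(n,k[1],k[4],"u,v",((k[2]-C)@yd).round(4),((k[2]-C)@xd).round(4))
shift([.45,.25,.14],.2)
```

```text
pipe [45.55 45.7 ] 90.0 u,v -0.0007 0.0011
tube [46.45 46.9 ] 77.98851776123047 u,v 0.0632 0.001
bar [30.05 30.1 ] 90.0 u,v -0.0632 0.0009
pos [ 0.6179 -0.0766  0.2459] yaw 0.2099 z [-2.6e-03  5.0e-04 -1.0e+00] -> shift [ 0.4429 -0.1199  0.1331] turn z 0.0126 deg 0.57
```

View pics/w13.png

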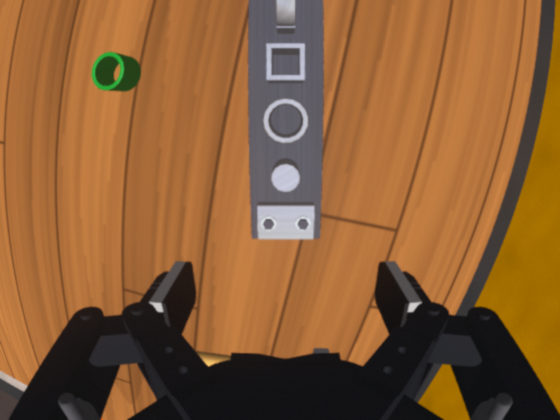

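All three are in line at (285,62), (286,121) and (285,178). Now the flange.

Call:
jog_arm --rows "0.443 -0.12 0.13 0 0 0;0.443 -0.12 0.13 0 0 0;0.443 -0.12 0.13 0 0 0;0.443 -0.12 0.13 0 0 0;0.443 -0.12 0.13 0 0 0;0.443 -0.12 0.13 0 0 0;0.443 -0.12 0.13 0 0 0;0.443 -0.12 0.13 0 0 0;0.443 -0.12 0.13 0 0 0;0.443 -0.12 0.13 0 0 0;0.443 -0.12 0.13 0 0 0;0.443 -0.12 0.13 0 0 0"

```text
time_s: 25.58
ee_pos: [0.4504, 0.2498, 0.1434]
orientation: [0.0, 0.629, 0.778, -0.0]
force: [0.3, -0.6, -0.2]
gripper_width: 0.0852
finger_force: 0.0
```

Call:
jog_arm --rows "0 0 0 0 0 0;0 0 0 0 0 0;0 0 0 0 0 0;0 0 0 0 0 0"

```text
time_s: 25.92
ee_pos: [0.4513, 0.2491, 0.1439]
orientation: [0.0, 0.63, 0.777, 0.0]
force: [-0.4, -0.3, -0.5]
gripper_width: 0.0855
finger_force: 0.0
```

Run:
```python
from h import *
for i in range(3): im,P=snap("w14")
k=meas(im,P,.012,(.452,.253),(150,255),.05);print(k[:4],P[0])
shift([*k[0],.06],.2095);shift([*k[0],.008],.2095)
```

```text
(array([0.45391847, 0.25305186]), array([62.2, 63. ]), array([0.454, 0.253]), array([63., 62.])) [0.45099991 0.24935925 0.14377501]
pos [0.4509 0.2495 0.1437] yaw 0.2089 z [ 2.e-04  0.e+00 -1.e+00] -> shift [0.0035 0.0046 0.1046] turn z -0.0007 deg -0.03
pos [0.4509 0.2495 0.1437] yaw 0.2089 z [ 2.e-04  0.e+00 -1.e+00] -> shift [0.0035 0.0046 0.1696] turn z -0.0007 deg -0.03
```

View pics/w14.png

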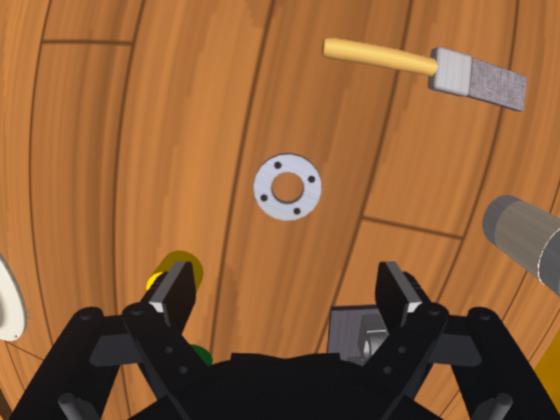

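The flange is clear, at (287,187). Lower to about 12 mm and check the tip extent.

Call:
jog_arm --rows "0.0035 0.0046 0.05 0 0 0;0.0035 0.0046 0.1 0 0 0;0.0035 0.0046 0.13 0 0 0;0.0035 0.0046 0.15 0 0 0;0.0035 0.0046 0.16 0 0 0;0.0035 0.0046 0.164 0 0 0;0.0035 0.0046 0.165 0 0 0;0.0035 0.0046 0.165 0 0 0;0.0035 0.0046 0.165 0 0 0;0.0035 0.0046 0.165 0 0 0"

```text
time_s: 26.9
ee_pos: [0.4544, 0.2539, 0.0132]
orientation: [0.001, 0.629, 0.777, 0.001]
force: [1.0, -0.3, 0.1]
gripper_width: 0.0856
finger_force: 0.0
```

Run:
```python
from h import *
print(arm.tip_extent,arm.sense()["gripper_width"]);snap("w15");shift([.4539,.2531,.01],.2095)
```

```text
0.008 0.0855989995163577
pos [0.4543 0.2538 0.0129] yaw 0.2099 z [ 2.e-03  9.e-04 -1.e+00] -> shift [-0.0008 -0.0007  0.0036] turn z 0.0006 deg 0.03
```

Call:
jog_arm --rows "-0.0005 -0.0006 0.003 0 0 0;-0.0005 -0.0006 0.004 0 0 0;-0.0005 -0.0006 0.004 0 0 0;-0.0005 -0.0006 0.004 0 0 0;-0.0005 -0.0006 0.004 0 0 0;-0.0005 -0.0006 0.004 0 0 0;-0.0005 -0.0006 0.004 0 0 0" --jaw 0.83

```text
time_s: 27.53
ee_pos: [0.4532, 0.253, 0.0084]
orientation: [-0.0, 0.629, 0.777, 0.0]
force: [-0.7, 1.2, 0.2]
gripper_width: 0.0708
finger_force: 0.0
```

Run:
```python
from h import *
snap("w15");shift([.4539,.2531,.006],.2095);print(arm.sense()["gripper_width"])
```

```text
pos [0.4532 0.253  0.0084] yaw 0.2099 z [-0. -0. -1.] -> shift [-0.      0.0009  0.003 ] turn z 0.0005 deg 0.02
0.070838981964149
```

View pics/w15.png

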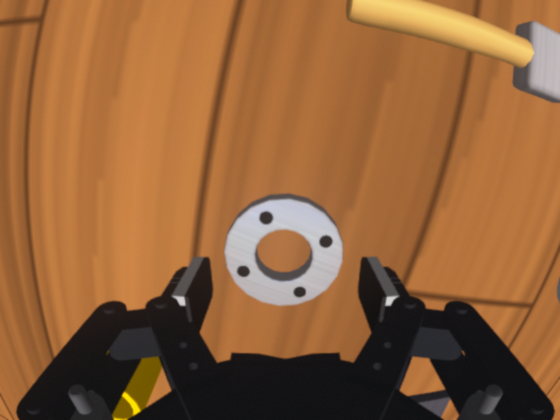

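Run:
```python
from h import *
I=(np.zeros(3),np.eye(3))
for z in(-.02,-.012,-.006,0,.004,.008): print(z,w2px([[.011,-.0354,z],[-.011,-.0354,z],[.011,.0354,z]],I).round(0).tolist())
```

```text
-0.02 [[207.0, 250.0], [212.0, 290.0], [357.0, 250.0]]
-0.012 [[211.0, 243.0], [215.0, 282.0], [353.0, 243.0]]
-0.006 [[213.0, 239.0], [217.0, 276.0], [351.0, 239.0]]
0 [[216.0, 234.0], [219.0, 271.0], [349.0, 234.0]]
0.004 [[217.0, 232.0], [220.0, 267.0], [348.0, 231.0]]
0.008 [[218.0, 229.0], [221.0, 264.0], [346.0, 229.0]]
```

The tips sit a little behind the TCP at this opening, so go down about 4 mm more and close gently.

Call:
jog_arm --rows "0 0.0005 0.002 0 0 0;0 0.0005 0.004 0 0 0;0 0.0005 0.0055 0 0 0;0 0.0005 0.0055 0 0 0;0 0.0005 0.0055 0 0 0"

```text
time_s: 28.0
ee_pos: [0.4534, 0.253, 0.0037]
orientation: [-0.0, 0.629, 0.777, -0.0]
force: [0.4, -0.0, -0.1]
gripper_width: 0.071
finger_force: 0.0
```

Call:
jog_arm --rows "0 0 0 0 0 0;0 0 0 0 0 0;0 0 0 0 0 0;0 0 0 0 0 0;0 0 0 0 0 0" --jaw 0.6 --force 40

```text
time_s: 28.42
ee_pos: [0.4536, 0.2531, 0.004]
orientation: [0.0, 0.629, 0.777, 0.0]
force: [-0.2, -0.9, 0.1]
gripper_width: 0.0507
finger_force: 0.0
```

The fingers closed above the flange, so the tips sit farther back than assumed. Reopen and descend in steps, watching the force.

Call:
jog_arm --rows "0 0 0 0 0 0;0 0 0 0 0 0;0 0 0 0 0 0;0 0 0 0 0 0;0 0 0.003 0 0 0;0 0 0.006 0 0 0;0 0 0.006 0 0 0;0 0 0.006 0 0 0" --jaw 0.83

```text
time_s: 29.08
ee_pos: [0.4533, 0.2529, -0.0013]
orientation: [-0.0, 0.629, 0.777, -0.0]
force: [0.4, 0.0, -0.1]
gripper_width: 0.0707
finger_force: 0.0
```

Run:
```python
from h import *
im,P=snap("w16");cv2.imwrite("pics/w16c.png",cv2.resize(im[180:320,180:400],None,fx=3,fy=3));k=meas(im,P,.012,(.454,.253),(150,255),.05);print(k[:2]);s=arm.sense();print(s["gripper_width"],s["force"])
shift([*k[0],-.001],.2095)
```

```text
(array([0.45366853, 0.25337204]), array([61.95, 62.2 ]))
0.07106257669691024 [ 0.56840561 -0.45183425 -0.19111171]
pos [ 0.4534  0.253  -0.0011] yaw 0.2099 z [-4.e-04 -2.e-04 -1.e+00] -> shift [ 0.0004  0.0004 -0.0001] turn z 0.0005 deg 0.02
```

View pics/w16c.png

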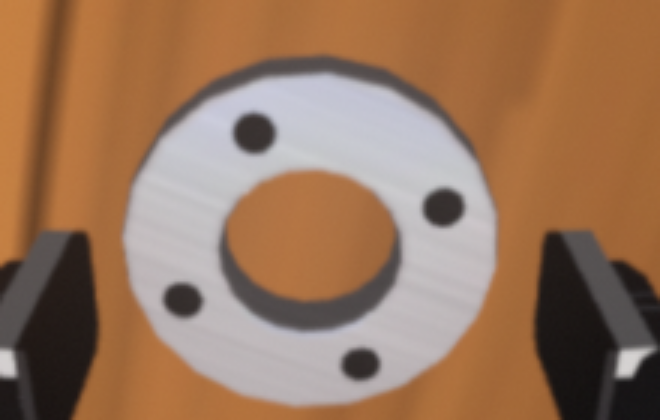

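The flange is seen between the pads, and the pad tips still look about 15 mm behind the TCP. Lower more.

Call:
jog_arm --rows "0.0005 0.0005 0.003 0 0 0;0.0005 0.0005 0.006 0 0 0;0.0005 0.0005 0.009 0 0 0;0.0005 0.0005 0.009 0 0 0;0.0005 0.0005 0.009 0 0 0"

```text
time_s: 29.55
ee_pos: [0.4537, 0.2534, -0.0084]
orientation: [-0.0, 0.629, 0.777, -0.0]
force: [-0.1, -0.1, -0.2]
gripper_width: 0.071
finger_force: 0.0
```

Call:
jog_arm --rows "0 0 0 0 0 0;0 0 0 0 0 0;0 0 0 0 0 0;0 0 0 0 0 0;0 0 0 0 0 0" --jaw 0.6

```text
time_s: 29.97
ee_pos: [0.4546, 0.254, -0.0063]
orientation: [0.0, 0.629, 0.777, 0.001]
force: [-1.8, -0.8, 6.4]
gripper_width: 0.0511
finger_force: 3.1
```

Tips touched the flange top. Reopen and go about 9 mm lower.

Call:
jog_arm --rows "0 0 0 0 0 0;0 0 0 0 0 0;0 0 0 0 0 0;0 0 0 0 0 0;0 0 0.003 0 0 0;0 0 0.006 0 0 0;0 0 0.009 0 0 0;0 0 0.011 0 0 0;0 0 0.011 0 0 0;0 0 0.011 0 0 0" --jaw 0.83

```text
time_s: 30.8
ee_pos: [0.4537, 0.2534, -0.0171]
orientation: [-0.0, 0.629, 0.777, -0.0]
force: [0.1, -0.4, 0.0]
gripper_width: 0.0709
finger_force: 0.0
```

Run:
```python
from h import *
im,P=snap("w17");cv2.imwrite("pics/w17c.png",cv2.resize(im[180:320,180:400],None,fx=3,fy=3));k=meas(im,P,.012,(.454,.253),(150,255),.05);print(k[:2]);s=arm.sense();print(s["gripper_width"],s["force"])
shift([*k[0],-.017],.2095)
```

```text
(array([0.45364565, 0.25337497]), array([61.95, 62.1 ]))
0.07106013028692629 [ 0.20851949 -0.28826863  0.18853689]
pos [ 0.4538  0.2535 -0.0169] yaw 0.2099 z [-2.e-04 -1.e-04 -1.e+00] -> shift [-0.0001 -0.0002  0.0002] turn z 0.0006 deg 0.02
```

View pics/w17c.png

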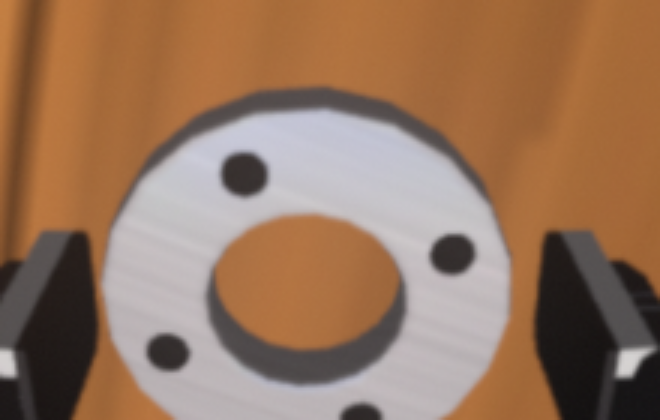

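The pads are now alongside the flange rim (pad edges at 97 and 536, flange 103 to 510 in the crop). Close.

Call:
jog_arm --rows "0 0 0 0 0 0;0 0 0 0 0 0;0 0 0 0 0 0;0 0 0 0 0 0;0 0 0 0 0 0;0 0 0 0 0 0" --jaw 0.5 --force 40

```text
time_s: 31.35
ee_pos: [0.4542, 0.2537, -0.016]
orientation: [0.0, 0.629, 0.777, 0.0]
force: [-1.5, -0.0, 5.9]
gripper_width: 0.0613
finger_force: 44.3
```

Call:
jog_arm --rows "0 0 -0.03 0 0 0;0 0 -0.06 0 0 0;0 0 -0.1 0 0 0;0 0 -0.14 0 0 0;0 0 -0.15 0 0 0;0 0 -0.15 0 0 0;0 0 -0.15 0 0 0;0 0 -0.15 0 0 0"

```text
time_s: 32.02
ee_pos: [0.4528, 0.253, 0.1003]
orientation: [-0.001, 0.629, 0.777, -0.002]
force: [0.0, 1.0, -1.9]
gripper_width: 0.0611
finger_force: 44.9
```

Run:
```python
from h import *
for i in range(4): im,P=snap("w18")
k=meas(im,P,P[0][2]+.012+.0165,P[0][:2],(150,255),.045);print(k[:2],"flange-tcp in tool",P[1].T@np.array([*(k[0]-P[0][:2]),0]))
# target: TCP as when pipe released
shift([.6052,-.0149,P[0][2]],.2095)
```

```text
(array([0.45430765, 0.25370786]), array([61., 62.])) flange-tcp in tool [ 3.52089381e-04  1.52956804e-03 -6.15887682e-06]
pos [0.4531 0.2531 0.1012] yaw 0.2099 z [-0.0029 -0.0014 -1.    ] -> shift [-0.3673  0.1162  0.0005] turn z 0.0005 deg 0.02
```

View pics/w18.png

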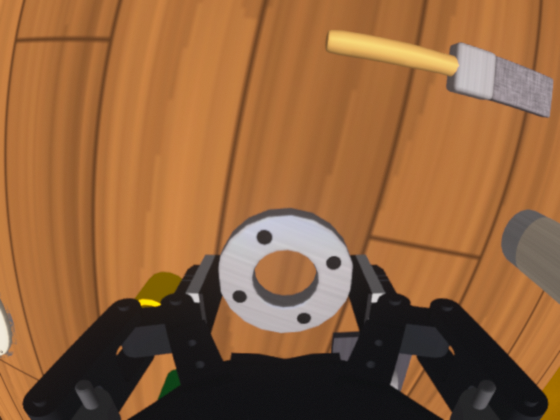

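The flange is held level. That was my 16th viewed picture, which is over the limit of 14, so I'll view no more and check by measurement from here. Carry it over the pipe.

Call:
jog_arm --rows "-0.367 0.116 0 0 0 0;-0.367 0.116 0 0 0 0;-0.367 0.116 0 0 0 0;-0.367 0.116 0 0 0 0;-0.367 0.116 0 0 0 0;-0.367 0.116 0 0 0 0;-0.367 0.116 0 0 0 0;-0.367 0.116 0 0 0 0;-0.367 0.116 0 0 0 0;-0.367 0.116 0 0 0 0;-0.367 0.116 0 0 0 0;-0.367 0.116 0 0 0 0"

```text
time_s: 33.22
ee_pos: [0.6053, -0.0128, 0.103]
orientation: [-0.0, 0.628, 0.778, 0.0]
force: [-0.5, -0.1, -1.9]
gripper_width: 0.0609
finger_force: 44.9
```

Call:
jog_arm --rows "0 0 0 0 0 0;0 0 0 0 0 0;0 0 0 0 0 0;0 0 0 0 0 0;0 0 0 0 0 0;0 0 0 0 0 0"

```text
time_s: 33.72
ee_pos: [0.6058, -0.0142, 0.1033]
orientation: [0.0, 0.629, 0.777, 0.0]
force: [1.0, 0.5, -1.4]
gripper_width: 0.0614
finger_force: 44.8
```

Run:
```python
from h import *
for i in range(3): im,P=snap("w19")
k=meas(im,P,P[0][2]+.012+.0165,P[0][:2],(150,255),.045);print(k[:2],P[0])
shift([.6053,-.0150,.046],.2095)
```

```text
(array([ 0.60854394, -0.01961082]), array([59.1, 79.3])) [ 0.60579128 -0.01429333  0.10318757]
pos [ 0.6058 -0.0143  0.1032] yaw 0.2098 z [-0. -0. -1.] -> shift [-0.0007 -0.0008  0.0715] turn z 0.0004 deg 0.02
```

Call:
jog_arm --rows "-0.0007 -0.0008 0.03 0 0 0;-0.0007 -0.0008 0.05 0 0 0;-0.0007 -0.0008 0.06 0 0 0;-0.0007 -0.0008 0.067 0 0 0;-0.0007 -0.0008 0.071 0 0 0;-0.0007 -0.0008 0.0715 0 0 0;-0.0007 -0.0008 0.0715 0 0 0;-0.0007 -0.0008 0.0715 0 0 0;-0.0007 -0.0008 0.0715 0 0 0;-0.0007 -0.0008 0.0715 0 0 0;-0.0007 -0.0008 0.0715 0 0 0;-0.0007 -0.0008 0.0715 0 0 0"

```text
time_s: 34.87
ee_pos: [0.6054, -0.015, 0.0463]
orientation: [0.0, 0.629, 0.777, 0.0]
force: [-0.4, 0.1, -2.3]
gripper_width: 0.0609
finger_force: 44.8
```

Call:
jog_arm --rows "0 0 0.0005 0 0 0;0 0 0.001 0 0 0;0 0 0.0015 0 0 0;0 0 0.002 0 0 0;0 0 0.002 0 0 0;0 0 0.002 0 0 0"

```text
time_s: 35.37
ee_pos: [0.6052, -0.015, 0.0443]
orientation: [-0.0, 0.629, 0.777, -0.0]
force: [0.3, 0.0, -1.4]
gripper_width: 0.0613
finger_force: 44.8
```

Call:
jog_arm --rows "0 0 0.0005 0 0 0;0 0 0.001 0 0 0;0 0 0.0015 0 0 0;0 0 0.0015 0 0 0;0 0 0.0015 0 0 0"

```text
time_s: 35.78
ee_pos: [0.6054, -0.015, 0.044]
orientation: [0.0, 0.629, 0.777, 0.0]
force: [-2.6, 1.3, 4.3]
gripper_width: 0.0611
finger_force: 45.5
```

Call:
jog_arm --rows "0 0 0 0 0 0;0 0 0 0 0 0;0 0 0 0 0 0;0 0 0 0 0 0;0 0 0 0 0 0;0 0 0 0 0 0" --jaw 1

```text
time_s: 36.28
ee_pos: [0.6053, -0.015, 0.043]
orientation: [-0.0, 0.629, 0.777, -0.0]
force: [-0.2, 0.5, 0.3]
gripper_width: 0.0856
finger_force: 0.0
```

Call:
jog_arm --rows "0 0 -0.04 0 0 0;0 0 -0.08 0 0 0;-0.03 0 -0.13 0 0 0;-0.07 0 -0.18 0 0 0;-0.1 0 -0.23 0 0 0;-0.1 0 -0.27 0 0 0;-0.1 0 -0.27 0 0 0;-0.1 0 -0.27 0 0 0;-0.1 0 -0.27 0 0 0;-0.1 0 -0.27 0 0 0;-0.1 0 -0.27 0 0 0;-0.1 0 -0.27 0 0 0"

```text
time_s: 37.28
ee_pos: [0.6214, -0.0926, 0.2569]
orientation: [-0.002, 0.629, 0.778, -0.001]
force: [0.4, -0.5, -0.2]
gripper_width: 0.0852
finger_force: 0.0
```

Run:
```python
from h import *
for i in range(6): im,P=snap("w20")
C=np.array([.605,-.0143]);t=.2095;yd=np.array([-np.sin(t),np.cos(t)]);xd=np.array([np.cos(t),np.sin(t)])
for n,z,xy,w in(("flange",.072,(.605,-.0143),.04),("tube",.055,(.592,.0473),.027),("bar",.055,(.618,-.0759),.022)):
    k=meas(im,P,z,xy,(160,255),w);print(n,k[1],k[3],k[4],"u,v",((k[2]-C)@yd).round(4),((k[2]-C)@xd).round(4))
print(arm.sense()["force"])
```

```text
flange [61.35 61.5 ] [61.5 61.5] 90.0 u,v -0.0012 0.002
tube [46.35 46.8 ] [40.35 40.  ] 77.84506225585938 u,v 0.0633 0.001
bar [30.   30.05] [30. 30.] 90.0 u,v -0.0632 0.0009
[-0.12933692 -1.02051521  1.18941709]
```

```bash
python3 -c "
from station import arm
print(arm.job_done())"
```

```text
the job is handed in; nothing more can be done
None
```

The job is handed in at about 38 s: pipe, square tube and bar stand in one row on the plate's middle line and the flange lies flat on the pipe, all within about 2 mm by the last wrist-camera measurement; I viewed 16 pictures, over the limit of 14.

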